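# Fill a sweets tray at the quarter-turn feeder

## Robot

A 7-joint arm with a two-finger parallel gripper is mounted at the origin on the work surface. World frame = base frame: x ahead of the robot, y to its left, z up, the work surface at z = 0. Lengths are in m, angles in rad, forces in N, time in s.
With the tool pointing down it reaches from about 0.4 to 0.75 m from the base axis. Payload 19.5 kg.
Tool frame: the origin (TCP) lies at the very end of the fingers, on their centre line; the grasp point (between the pads) lies 19 mm behind it; z points along the fingers, x is the direction in which the jaws open and shut, and the axes are right-handed (so a half turn about z gives the same grasp; the last joint's range is limited). The gripper opens to 85 mm and grips with 20 to 120 N. Pads are 22 mm wide; open, the fingers measure 114 mm over their backs; the gripper's body (76 mm by 85 mm) begins 54 mm behind the grasp point. The pads swing forward as they close: fully open they stand 13 mm farther back than shut.
Start: joints at [-1.263, 0.707, -0.028, 1.485, 0.022, 0.951, -0.075], TCP at [0.197, 0.54, 0.231] pointing down, gripper open.
Joint ranges: [-2.71, 2.71], [-0.32, 2.16], [-1.57, 1.52], [0, 2.45], [-1.46, 4.6], [0, 2.02], [-2.83, 2.83]. Speed limits (rad/s): [1.89, 1.89, 2.57, 2.57, 3.01, 3.01, 3.01].

## Interface

Orientations are given as [roll, pitch, yaw] about the fixed x, y, z axes, in that order (R = Rz(yaw) Ry(pitch) Rx(roll)).
In Python, from plant import r gives the robot as it stands. Calls block until the motion is done:
- r.move_pose(position, orientation): joint-space move of the TCP to a pose.
- r.move_straight(position, orientation=None, rate=0.15, max_force=None): straight line of the TCP; orientation=None keeps the orientation; rate is the mean speed in m/s. With max_force (N) it stops when the force on the tool has changed by that much, and returns True; else False.
- r.move_j(angles): joint-space move.
- r.open() and r.clamp(squeeze=None): open the fingers fully, or close them until they stop; squeeze is the grip in N (None keeps the last).
- r.wait(seconds).
- r.inverse_kinematics(position, orientation): joint angles nearest the present ones, or None.
- r.state(): the state.
- r.snapshot(name): name is "scene" or "side" or "wrist"; returns a dict with "frame" (400x640x3 uint8, red, green, blue), "z_map" (400x640 float32, m along the optical axis (not along the pixel's ray), 0 where there is no reading), "vertical_fov" (degrees; the focal length in pixels is half the picture's height over the tangent of half this angle, whatever the lens; pixels are square), "cx", "cy" (the principal point, pixels), "R" (3x3) and "t" (3): a world point X has camera coordinates R X + t. Camera axes: x right, y down, z forward; pixel columns grow to the right and rows downward; lengths in m; the calibration is good to about 2 mm. A picture is of the moment at which its call begins.
A pose or a line that the arm cannot do raises r.MotionError and nothing moves.
- r.finish_job(): hands the job in, once; it reports no verdict.
The state is a dict: "time": time; "joint_pos": joint angles; "qd": joint speeds; "joint_efforts": joint torques, N m; "tcp_pos": TCP position; "tcp_rot": TCP orientation; "contact_force": force on the tool from outside, world axes, zero at the start; "wrist_torque": the same for the moment, N m; "width": finger opening in m.
Only numpy, scipy, OpenCV 4.12 (cv2) and the standard library are available. Lean on these libraries where they do the work, as an engineer would, in place of code of your own. Each camera call takes 0.05 s, during which the arm holds its last target. There are 200 camera calls.

## Task

Stand the empty red carton tray on the table under the feeder's spout, then turn the red handle a full quarter turn to its open stop so that all five sweets roll into the tray. Once they are all in, turn the handle fully back to its closed stop, leaving the tray standing flat on the table with every sweet in it. Do not disturb the jar, the gift box or the blue tin.

Things in the scene. Friction and masses are not known exactly. Their poses are not given: they have to be found in the camera images.
- feeder: Fixed sweets feeder: open-topped sloping steel channel on a grey base. Origin on the table right under the spout lip; x axis level, pointing downhill out of the spout; z up. Channel 235 mm long (x -235 to 0), 48 mm wide, 13 degree slope, floor 118 mm high at the top end, walls 30 mm above its floor. Base: x -232 to -48 mm, 110 mm wide; the table under the lip is clear.
- spout_lip (a point): Middle of the channel floor's lower edge, where the sweets come out: 65 mm above the table (its underside 61 mm). The sweets roll out briskly, landing up to about 90 mm past it. Axes as the feeder's.
- handle (a joint): Quarter-turn handle with a yellow gate blade on its spindle. 0 = closed stop: handle across the channel, pointing to the feeder's -y. 1.571 rad = open stop: handle along the channel, pointing uphill (-x). Opening is clockwise seen from above. Starts at 0 to 0.25, still blocking the sweets; they pass only from about 1.3. It stays where it is left; about 2 N at the grip turns it.
- handle_pivot (a point): Point on the handle's upright pivot axis, 175 mm above the table; in the feeder's frame at x -55, y -20 mm. Fixed; axes as the feeder's.
- handle_grip (a point): Middle of the handle's red sleeve, 70 mm from the pivot axis, 175 mm above the table. The sleeve is a level bar 75 mm long (25 to 100 mm from the pivot), 18 mm wide, 14 mm thick; its y axis runs along the bar, towards the pivot. At least 30 mm is free below and 40 mm beside this point at either stop.
- tray_center (a point): Centre (25 mm up) of the loose, empty dark-red open carton tray, 150 x 62 x 50 mm high, walls and floor 4 mm, 0.08 to 0.17 kg, standing on the table. x axis along its length, y across, z up. It fits under the spout lip with 11 mm to spare.
- sweet0_center (a point): Centre of a hard round sweet, 26 mm across, 12 g, cream white; starts in the feeder's channel uphill of the blade (nearest to it).
- sweet1_center (a point): Centre of a hard round sweet, 26 mm across, 12 g, pink; starts in the feeder's channel uphill of the blade.
- sweet2_center (a point): Centre of a hard round sweet, 26 mm across, 12 g, cream white; starts in the feeder's channel uphill of the blade.
- sweet3_center (a point): Centre of a hard round sweet, 26 mm across, 12 g, pink; starts in the feeder's channel uphill of the blade.
- sweet4_center (a point): Centre of a hard round sweet, 26 mm across, 12 g, cream white; starts in the feeder's channel uphill of the blade.
- jar: Bystander: closed green glass jar, 68 mm across, 110 mm high; origin under its centre.
- giftbox: Bystander: closed dark-red gift box, 104 x 104 x 49 mm; origin under its centre.
- tin: Bystander: closed blue tin, 70 mm across, 80 mm high; origin under its centre.
- tray: The same tray; origin at the centre of its underside.

How it is judged:
On the way, in this order (a step that is already met when the one before it is completed fails the run):
1. the tray stands flat on the table with the spout lip over its inside, the handle still closed (under 0.4 rad) (x of spout_lip in the frame of tray_center between -0.073 and 0.073 m and y of spout_lip in the frame of tray_center between -0.029 and 0.029 m and angle between tray_center's own z axis and vertical below 0.1 rad and height (world z) of tray_center between 0.02 and 0.031 m and value of joint handle below 0.4 rad), for 0.2 s.
2. the handle is at its open stop (over 1.4 rad) and all five sweets are in the tray (value of joint handle above 1.4 rad and x of sweet0_center in the frame of tray_center between -0.075 and 0.075 m and y of sweet0_center in the frame of tray_center between -0.031 and 0.031 m and z of sweet0_center in the frame of tray_center between -0.025 and 0.028 m and x of sweet1_center in the frame of tray_center between -0.075 and 0.075 m and y of sweet1_center in the frame of tray_center between -0.031 and 0.031 m and z of sweet1_center in the frame of tray_center between -0.025 and 0.028 m and x of sweet2_center in the frame of tray_center between -0.075 and 0.075 m and y of sweet2_center in the frame of tray_center between -0.031 and 0.031 m and z of sweet2_center in the frame of tray_center between -0.025 and 0.028 m and x of sweet3_center in the frame of tray_center between -0.075 and 0.075 m and y of sweet3_center in the frame of tray_center between -0.031 and 0.031 m and z of sweet3_center in the frame of tray_center between -0.025 and 0.028 m and x of sweet4_center in the frame of tray_center between -0.075 and 0.075 m and y of sweet4_center in the frame of tray_center between -0.031 and 0.031 m and z of sweet4_center in the frame of tray_center between -0.025 and 0.028 m), for 0.2 s.
At the end, for the whole second after the job is handed in: The handle is back at its closed stop (under 0.12 rad), all five sweets lie inside the tray, and the tray stands flat (tilt under 0.1 rad) and still on the table (value of joint handle below 0.12 rad and x of sweet0_center in the frame of tray_center between -0.075 and 0.075 m and y of sweet0_center in the frame of tray_center between -0.031 and 0.031 m and z of sweet0_center in the frame of tray_center between -0.025 and 0.028 m and x of sweet1_center in the frame of tray_center between -0.075 and 0.075 m and y of sweet1_center in the frame of tray_center between -0.031 and 0.031 m and z of sweet1_center in the frame of tray_center between -0.025 and 0.028 m and x of sweet2_center in the frame of tray_center between -0.075 and 0.075 m and y of sweet2_center in the frame of tray_center between -0.031 and 0.031 m and z of sweet2_center in the frame of tray_center between -0.025 and 0.028 m and x of sweet3_center in the frame of tray_center between -0.075 and 0.075 m and y of sweet3_center in the frame of tray_center between -0.031 and 0.031 m and z of sweet3_center in the frame of tray_center between -0.025 and 0.028 m and x of sweet4_center in the frame of tray_center between -0.075 and 0.075 m and y of sweet4_center in the frame of tray_center between -0.031 and 0.031 m and z of sweet4_center in the frame of tray_center between -0.025 and 0.028 m and angle between tray_center's own z axis and vertical below 0.1 rad and height (world z) of tray_center between 0.02 and 0.031 m and linear speed of tray below 0.02 m/s); the robot touches nothing.
It fails at once if the jar is shifted more than 30 mm (distance of jar from where it was at the start of the episode above 0.03 m).
It fails at once if the giftbox is shifted more than 30 mm (distance of giftbox from where it was at the start of the episode above 0.03 m).
It fails at once if the tin is shifted more than 30 mm (distance of tin from where it was at the start of the episode above 0.03 m).
It also fails if it takes over 72 s, if anything falls off the work surface, if the arm or the gripper's body presses on something with over 40 N, if the wrist force passes 120 N, or if a joint passes its speed limit or range.

## Working session

There is one attempt and no reset: what is moved stays moved. The work goes in short steps, each a Python script; the robot and the scene stay as the last script left them, time stands still between calls to the robot, and variables do not carry over. Pictures are saved under pics/ and viewed, about 8 in all and at most 12, crops included, and the job is handed in when it is done.

```bash
ls; mkdir -p pics; cat > h.py <<'E'
import numpy as np, cv2, pickle
from plant import r
def snap(n,f):
    s=r.snapshot(n); cv2.imwrite(f'pics/{f}.png',s['frame'][:,:,::-1]); pickle.dump(s,open(f'pics/{f}.pkl','wb')); return s
def load(f): return pickle.load(open(f'pics/{f}.pkl','rb'))
def foc(s): return 200/np.tan(np.radians(s['vertical_fov'])/2)
def cloud(s):
    f=foc(s); v,u=np.mgrid[:400,:640]; z=s['z_map']
    c=np.stack([(u-s['cx'])*z/f,(v-s['cy'])*z/f,z],-1)
    return (c-np.array(s['t']))@np.array(s['R'])   # R^T (c-t)
def ray(s,u,v,h):
    R=np.array(s['R']);f=foc(s);d=R.T@np.array([(u-s['cx'])/f,(v-s['cy'])/f,1]);o=-R.T@np.array(s['t'])
    return o+d*(h-o[2])/d[2]
def hsv(s): return cv2.cvtColor(s['frame'],cv2.COLOR_RGB2HSV)
E
python3 - <<'E'
from h import *
a=snap('scene','sc0');b=snap('side','si0')
cv2.imwrite('pics/both0.png',np.vstack([a['frame'],b['frame']])[:,:,::-1][:, :] if 0 else cv2.resize(np.vstack([a['frame'],b['frame']])[:,:,::-1],(480,600),interpolation=cv2.INTER_AREA))
for s in (a,b): print(s['vertical_fov'],s['cx'],s['cy'],np.array(s['R']).round(3).tolist(),-np.array(s['R']).T@np.array(s['t']),(s['z_map']>0).mean())
print(r.state())
E
```

```text
pics
42.9992953442064 317.6904881667401 210.61311632873304 [[-0.728, 0.685, 0.008], [0.55, 0.59, -0.591], [-0.41, -0.426, -0.806]] [1.04151763 0.59191844 1.15724055] 0.995921875
52.33283665642386 316.3850408724389 208.261978853382 [[0.957, -0.288, 0.02], [-0.157, -0.578, -0.801], [0.242, 0.764, -0.598]] [ 0.23149842 -0.86153305  0.82304367] 0.99576953125
{'time': 0.1, 'joint_pos': array([-1.26272509,  0.70705613, -0.02762652,  1.48492971,  0.02198046,
        0.95089074, -0.0755233 ]), 'qd': array([ 0.00045818, -0.00027077,  0.00145437, -0.00093353, -0.00046733,
        0.00131749, -0.00027356]), 'joint_efforts': array([ 2.59228527e-04, -8.84271169e+01,  1.23616789e+00, -2.36443216e+01,
        1.69456587e-02,  5.16812259e-03, -1.58632821e-05]), 'tcp_pos': array([0.19695508, 0.53997501, 0.2308706 ]), 'tcp_rot': array([3.14158572e+00, 9.82528075e-04, 1.22099654e+00]), 'contact_force': array([-0.0739795 ,  0.33614005, -0.12571375]), 'wrist_torque': array([0.03114089, 0.0397037 , 0.02334899]), 'width': 0.08551197869515066}
```

View pics/sc0.png

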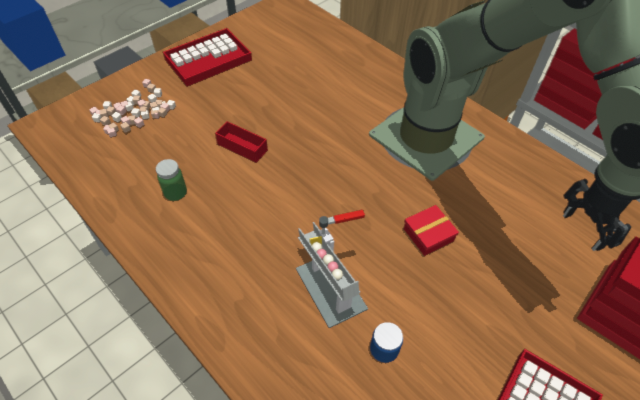

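View pics/si0.png

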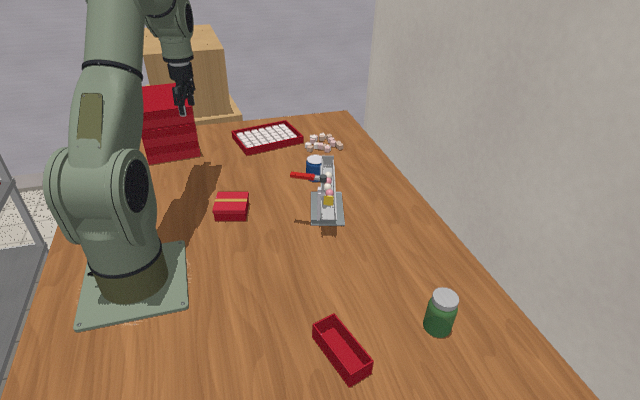

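```bash
python3 - <<'E'
from h import *
for n in ('sc0','si0'):
    s=load(n);P=cloud(s);H=hsv(s);red=((H[...,0]<6)|(H[...,0]>172))&(H[...,1]>150)
    reach=(P[...,0]>.2)&(P[...,0]<.95)&(abs(P[...,1])<.6)&(P[...,2]>-.02)&(P[...,2]<.25)
    print(n)
    k,l,st,c=cv2.connectedComponentsWithStats((red&reach).astype(np.uint8))
    for i in range(1,k):
        if st[i,4]<60: continue
        Q=P[l==i]; top=Q[Q[:,2]>np.percentile(Q[:,2],97)-.008]
        (cc,wh,an)=cv2.minAreaRect(top[:,:2].astype(np.float32))
        print('red',c[i].round(),st[i,4],'med',np.median(Q,0).round(3),'top',top[:,2].mean().round(3),np.round(cc,3),np.round(wh,3),round(an,1), 'pca',np.linalg.svd(Q[:,:2]-Q[:,:2].mean(0),full_matrices=False)[2][0].round(3))
    for nm,m in (('green',(H[...,0]>40)&(H[...,0]<85)&(H[...,1]>100)),('blue',(H[...,0]>100)&(H[...,0]<125)&(H[...,1]>120)),('yellow',(H[...,0]>22)&(H[...,0]<32)&(H[...,1]>160)&(P[...,2]>.04)),('grey',(H[...,1]<50)&(P[...,2]>.07)&(P[...,2]<.16)),('base',(H[...,1]<60)&(P[...,2]>.002)&(P[...,2]<.04))):
        k,l,st,c=cv2.connectedComponentsWithStats((m&reach).astype(np.uint8))
        for i in range(1,k):
            if st[i,4]<60: continue
            Q=P[l==i]; (cc,wh,an)=cv2.minAreaRect(Q[:,:2].astype(np.float32))
            print(nm,c[i].round(),st[i,4],'med',np.median(Q,0).round(3),Q.min(0).round(3),Q.max(0).round(3),'rect',np.round(cc,3),np.round(wh,3),round(an,1))
E
```

```text
sc0
red [241. 141.] 1240 med [ 0.452 -0.36   0.026] top 0.048 [ 0.458 -0.356] [0.068 0.153] 16.9 pca [-0.188  0.982]
red [430. 230.] 1486 med [0.302 0.256 0.046] top 0.047 [0.29  0.245] [0.107 0.107] 75.7 pca [-0.272  0.962]
red [349. 216.] 236 med [0.502 0.138 0.18 ] top 0.181 [0.501 0.136] [0.02  0.072] 60.4 pca [ 0.875 -0.484]
green [173. 186.] 413 med [ 0.72  -0.323  0.057] [ 0.683 -0.356  0.003] [ 0.744 -0.314  0.093] rect [ 0.717 -0.33 ] [0.031 0.063] 69.1
blue [383. 353.] 323 med [0.645 0.396 0.046] [0.614 0.359 0.008] [0.652 0.415 0.075] rect [0.638 0.392] [0.024 0.063] 26.1
grey [167. 169.] 356 med [ 0.712 -0.344  0.11 ] [ 0.681 -0.378  0.089] [ 0.74  -0.319  0.117] rect [ 0.711 -0.348] [0.06  0.057] 78.0
grey [331. 265.] 1560 med [0.6   0.178 0.115] [0.535 0.04  0.07 ] [0.646 0.275 0.16 ] rect [0.586 0.157] [0.239 0.061] 72.7
grey [388. 336.] 619 med [0.617 0.381 0.08 ] [0.583 0.348 0.07 ] [0.648 0.412 0.087] rect [0.617 0.38 ] [0.062 0.063] 73.8
base [328. 296.] 1749 med [0.621 0.199 0.008] [0.56  0.08  0.002] [0.675 0.284 0.04 ] rect [0.599 0.181] [0.185 0.11 ] 74.4
si0
r
[... 375 characters left out ...]
8  0.339 0.032] [0.626 0.385 0.075] rect [0.598 0.359] [0.024 0.055] 55.7
yellow [328. 200.] 73 med [0.571 0.094 0.099] [0.559 0.087 0.083] [0.583 0.105 0.113] rect [0.571 0.094] [0.009 0.027] 58.9
grey [325. 180.] 758 med [0.601 0.194 0.108] [0.534 0.035 0.07 ] [0.644 0.413 0.159] rect [0.599 0.223] [0.38  0.077] 80.9
grey [445. 299.] 511 med [ 0.704 -0.356  0.108] [ 0.678 -0.381  0.089] [ 0.739 -0.322  0.111] rect [ 0.708 -0.352] [0.059 0.058] 21.0
base [326. 145.] 149 med [0.719 0.579 0.019] [0.674 0.541 0.003] [0.788 0.599 0.028] rect [0.731 0.57 ] [0.057 0.115] 89.6
base [327. 212.] 574 med [0.578 0.142 0.006] [0.521 0.074 0.002] [0.675 0.279 0.038] rect [0.598 0.178] [0.188 0.107] 74.0
```

```bash
python3 - <<'E'
from h import *
p=r.state()['tcp_pos']
r.move_straight([p[0],p[1],.38])
r.move_pose([.457,-.358,.28],[np.pi,0,np.radians(16.4)])
print(r.state()['time'],r.state()['joint_pos'])
s=snap('wrist','w0');P=cloud(s);H=hsv(s);red=((H[...,0]<6)|(H[...,0]>172))&(H[...,1]>150)
Q=P[red&(P[...,2]<.1)&(P[...,2]>-.02)]
t=Q[Q[:,2]>.042]; print(len(Q),len(t),cv2.minAreaRect(t[:,:2].astype(np.float32)),t[:,2].mean())
E
```

```text
4.525 [ 0.28494616  0.76087604  0.71918865  1.3933447  -0.5143477   1.17811286
  1.35040917]
7511 1006 ((0.45682036876678467, -0.3578227162361145), (0.06188875436782837, 0.14966513216495514), 15.686728477478027) 0.04920641959380109
```

View pics/w0.png

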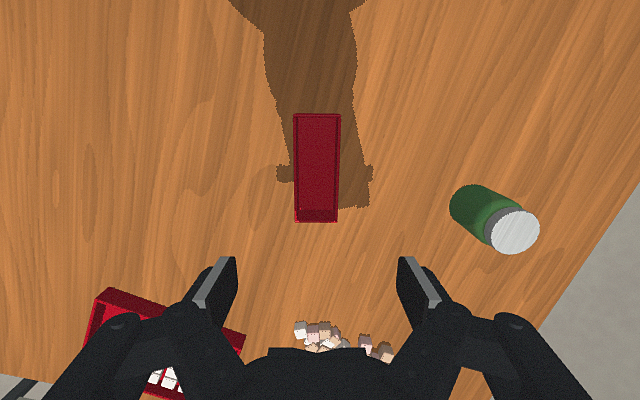

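```bash
python3 - <<'E'
from h import *
s=load('w0'); print(-np.array(s['R']).T@np.array(s['t']), r.state()['tcp_pos'])
D=np.radians
t=np.array([.4568,-.3578]); L=np.array([np.cos(D(105.7)),np.sin(D(105.7))]); g=t-.02*L
for y in (15.7,195.7):
    print(y,r.inverse_kinematics([*g,.15],[np.pi,0,D(y)]))
for y in (-15.8,164.2):
    print(y,r.inverse_kinematics([.541,-.024,.012],[np.pi,0,D(y)]))
E
```

```text
[ 0.43364141 -0.27694192  0.42267739] [ 0.45739425 -0.35753144  0.2799996 ]
15.7 [ 0.34811822  0.92491001  0.62334545  1.51248627 -0.63051496  0.91195515
  1.45078406]
195.7 [ 0.16763983  1.18913815  1.29622537  1.51855825 -1.163775    1.33683323
 -1.28323687]
-15.8 [-0.29361729  1.09335549  0.56347665  1.79030266 -1.02984503  0.58646025
  0.65912963]
164.2 [ 0.1157883   1.00982524 -0.24876885  1.77718967  0.53404357  0.42197798
  2.35254957]
```

```bash
python3 - <<'E'
from h import *
D=np.radians
t=np.array([.4568,-.3578]); L=np.array([np.cos(D(105.7)),np.sin(D(105.7))]); g=t-.02*L
r.move_pose([*g,.2],[np.pi,0,D(195.7)])
print(r.state()['joint_pos'])
print(r.move_straight([*g,.010],rate=.1,max_force=8))
r.clamp(25)
st=r.state();print(st['tcp_pos'],st['width'],st['time'])
r.move_straight([*g,.06]);st=r.state();print(st['width'],st['contact_force'],r.inverse_kinematics([.53,-.08,.06],[np.pi,0,D(164.2)]))
s=snap('scene','sc1');cv2.imwrite('pics/c1.png',cv2.resize(s['frame'][60:220,130:350,::-1],None,fx=2.5,fy=2.5))
E
```

```text
[ 0.170086    1.10666631  1.29673396  1.46164586 -1.06996545  1.37780962
 -1.34987833]
False
[ 0.46230732 -0.37711624  0.01025686] 0.06194370794947601 9.3583
0.06152657205302468 [-0.03148851 -0.16450843 -2.13940322] [-0.40532283  1.28373868  1.22487406  1.80691766 -1.35350244  1.17840289
 -2.10959914]
```

View pics/c1.png

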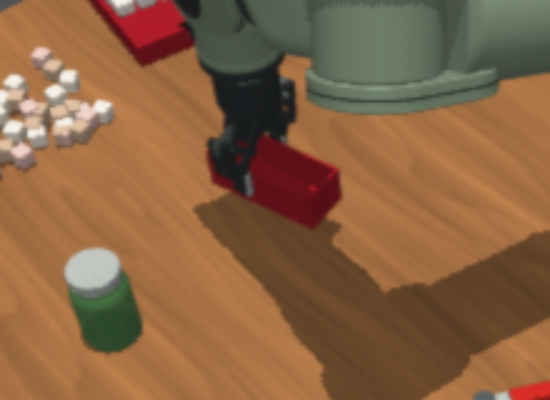

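```bash
cat >> h.py <<'E'
D=np.radians
lip=np.array([.5604,.0448]);fx=-np.array([np.cos(D(74.1)),np.sin(D(74.1))]);fy=np.array([-fx[1],fx[0]])
def W(x,y,z): return [*(lip+x*fx+y*fy),z]
E
python3 - <<'E'
from h import *
o=[np.pi,0,D(164.1)]
r.move_straight(W(.2,0,.06),o,rate=.2)
r.move_straight(W(.2,0,.014),rate=.1)
print(r.move_straight(W(.074,0,.014),rate=.08,max_force=8))
print(r.move_straight(W(.074,0,.0095),rate=.03,max_force=6))
r.open()
print(r.state()['tcp_pos'],W(.074,0,0),r.state()['time'])
r.move_straight(W(.074,0,.16))
r.move_straight(W(.16,0,.33),rate=.25)
s=snap('wrist','w2');a=snap('scene','sc2')
for s in (s,a):
    P=cloud(s);H=hsv(s);red=((H[...,0]<6)|(H[...,0]>172))&(H[...,1]>150)
    d=P[...,:2]-lip;X=d@fx;Y=d@fy
    m=red&(P[...,2]>.043)&(P[...,2]<.06)&(X>-.1)&(X<.2)&(abs(Y)<.1)
    Q=np.stack([X[m],Y[m]],1).astype(np.float32);print(m.sum(),cv2.minAreaRect(Q))
print(-np.array(s['R']).T@s['t'],r.state()['time'])
cv2.imwrite('pics/c2.png',np.hstack([cv2.resize(load('w2')['frame'],None,fx=.7,fy=.7),cv2.resize(a['frame'][150:350,240:440],(280,280))])[:,:,::-1])
E
```

```text
False
True
[ 0.54002944 -0.02653978  0.00972806] [np.float64(0.54012701781676), np.float64(-0.02636885690664164), 0] 14.125
563 ((0.05565613508224487, -0.0001604165881872177), (0.14854435622692108, 0.061626873910427094), 0.02080594189465046)
212 ((0.05494549125432968, 0.0009525381028652191), (0.15195704996585846, 0.06384894996881485), 0.3569857180118561)
[1.04151763 0.59191844 1.15724055] 16.2833
```

View pics/c2.png

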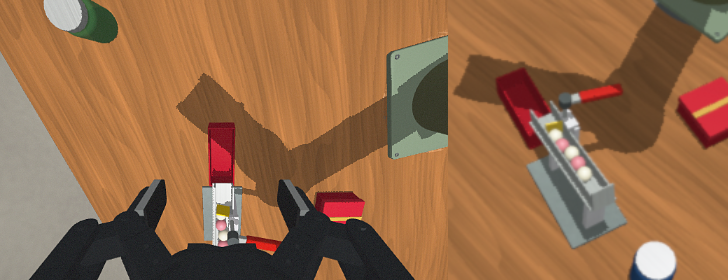

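```bash
cat >> h.py <<'E'
piv=lip-.055*fx-.02*fy
def G(a,z=.158,rad=.075):  # handle joint angle a -> tool pose
    th=D(164.1)-a
    y=th+np.pi/2
    return [*(piv+rad*np.array([np.cos(th),np.sin(th)])),z],[np.pi,0,(y+np.pi)%(2*np.pi)-np.pi]
def arc(a0,a1,n,F=12):
    for a in np.linspace(a0,a1,n+1)[1:]:
        p,o=G(a)
        if r.move_straight(p,o,rate=.08,max_force=F): print('force stop at',a,r.state()['contact_force']); return True
E
python3 - <<'E'
from h import *
p,o=G(.24,.29)
r.move_pose(p,o)
print(r.state()['joint_pos'],r.state()['time'])
for a in (0,.24,.8,1.571):print(a,r.inverse_kinematics(*G(a)))
print(r.move_straight(G(.24)[0],rate=.12,max_force=6))
r.clamp(25)
st=r.state();print(st['width'],st['tcp_pos'],st['contact_force'],st['time'])
s=snap('side','si3');a=snap('scene','sc3')
cv2.imwrite('pics/c3.png',np.hstack([cv2.resize(s['frame'][110:260,220:420],(400,300)),cv2.resize(a['frame'][150:300,240:440],(400,300))])[:,:,::-1])
E
```

```text
[-0.86848553  0.79382724  1.1689759   1.63251239 -0.76523924  1.24295389
 -1.63493117] 17.2833
0 [-0.76367009  0.90262149  0.92907799  1.86305161 -0.9413736   0.89126303
 -1.20774385]
0.24 [-0.80749718  0.94514968  0.99993785  1.82553237 -0.9811239   0.96253749
 -1.44958554]
0.8 [-0.85614048  1.05970051  1.15956048  1.69564387 -1.06585241  1.15178904
 -2.02726634]
1.571 [-0.80918368  1.20547037  1.34466883  1.4854444  -1.18112454  1.39164778
 -2.82043063]
False
0.017533268961296377 [0.49108804 0.14041267 0.15811574] [-0.41046987  2.01916558  2.88989982] 19.1583
```

View pics/c3.png

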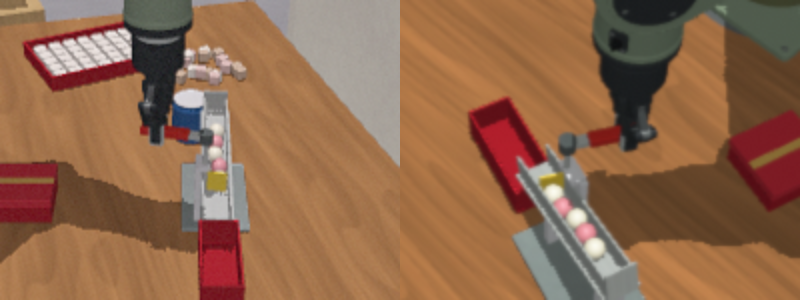

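```bash
sed -i 's/y=th+np.pi\/2/y=th-np.pi\/2/' h.py
python3 - <<'E'
from h import *
r.open()
r.move_straight(G(.24,.27)[0],rate=.2)
r.move_pose(*G(.24,.27))
print(r.state()['joint_pos'],r.state()['time'])
for a in (0,.8,1.6):print(a,r.inverse_kinematics(*G(a)))
print(r.move_straight(G(.24)[0],rate=.12,max_force=6))
r.clamp(25)
st=r.state();print(st['width'],st['contact_force'],st['time'])
arc(.24,1.58,8)
st=r.state();print(st['width'],st['contact_force'],st['time'],st['tcp_pos'],G(1.58)[0])
r.wait(1)
s=snap('side','si4');a=snap('scene','sc4')
cv2.imwrite('pics/c4.png',np.hstack([cv2.resize(s['frame'][110:260,220:420],(400,300)),cv2.resize(a['frame'][150:300,240:440],(400,300))])[:,:,::-1])
E
```

```text
[-0.46470411  0.57403599  0.22078069  1.65728637 -0.14914214  0.92724973
  0.86393826] 22.8333
0 [-0.37676565  0.71236706  0.11241348  1.85130101 -0.13314614  0.5851415
  1.11294811]
0.8 [-0.53521839  0.78881061  0.31469096  1.68549363 -0.338983    0.72138958
  0.44237155]
1.6 [-0.59681899  0.90800343  0.5558394   1.4709967  -0.54963209  0.92106926
 -0.18353564]
False
0.017697733887301014 [0.41922002 1.26689293 2.76378373] 24.5417
force stop at 1.58 [-9.62204656  0.61102889 12.33940122]
0.01778216443502721 [-9.62204656  0.61102889 12.33940122] 27.0 [0.57491096 0.17499636 0.15794684] [np.float64(0.5774428590858112), np.float64(0.17511339496762934), 0.158]
```

View pics/c4.png

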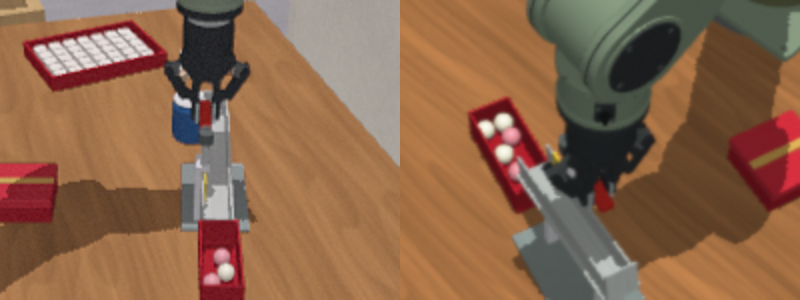

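```bash
python3 - <<'E'
from h import *
def ang(): d=r.state()['tcp_pos'][:2]-piv; return D(164.1)-np.arctan2(d[1],d[0])
print('open',ang())
arc(1.5,0.03,8,25)
print(ang(),r.state()['contact_force'])
r.move_straight(*G(-.04),rate=.03,max_force=10)
print(ang(),r.state()['contact_force'],r.state()['time'])
r.open()
p=r.state()['tcp_pos'];r.move_straight([p[0],p[1],.30],rate=.2)
r.move_pose([.42,.02,.40],[np.pi,0,D(74)])
s=snap('side','si5');a=snap('scene','sc5')
for s in (s,a):
    P=cloud(s);H=hsv(s);red=((H[...,0]<6)|(H[...,0]>172))&(H[...,1]>150)
    d=P[...,:2]-lip;X=d@fx;Y=d@fy
    m=red&(P[...,2]>.16)&(P[...,2]<.2)&(X>-.2)&(X<.1)&(abs(Y)<.15)
    Q=P[m][:,:2].astype(np.float32);print('handle',m.sum(),cv2.minAreaRect(Q),Q.mean(0),[D(164.1)-np.arctan2(*(Q.mean(0)-piv)[::-1])])
    m=red&(P[...,2]>.043)&(P[...,2]<.06)&(X>-.1)&(X<.2)&(abs(Y)<.1)
    print('tray',cv2.minAreaRect(np.stack([X[m],Y[m]],1).astype(np.float32)),np.median(P[m][:,2]))
s=load('si5')
cv2.imwrite('pics/c5.png',np.hstack([cv2.resize(s['frame'][110:260,220:420],(400,300)),cv2.resize(a['frame'][150:300,240:440],(400,300))])[:,:,::-1])
print(r.state()['time'])
E
```

```text
open 1.5477998001264894
0.037245117433898134 [-2.22454204  6.22745368  6.33905514]
0.02104923240076806 [1.86672624 8.37705029 2.6385584 ] 31.0583
handle 144 ((0.4927091598510742, 0.11999069154262543), (0.0257431510835886, 0.07101355493068695), 79.69459533691406) [0.49243033 0.11807159] [np.float64(-0.04813635686589013)]
tray ((0.05786803737282753, 0.0003594644367694855), (0.153493270277977, 0.06196737661957741), 0.022040851414203644) 0.04748362256596954
handle 235 ((0.494820237159729, 0.12270312011241913), (0.02252459153532982, 0.07524006813764572), 72.23838806152344) [0.4965111  0.12466858] [np.float64(0.0679558540431997)]
tray ((0.05507475882768631, 0.0009343232959508896), (0.15107327699661255, 0.06320604681968689), 0.23666760325431824) 0.048623577202595115
33.3583
```

View pics/c5.png

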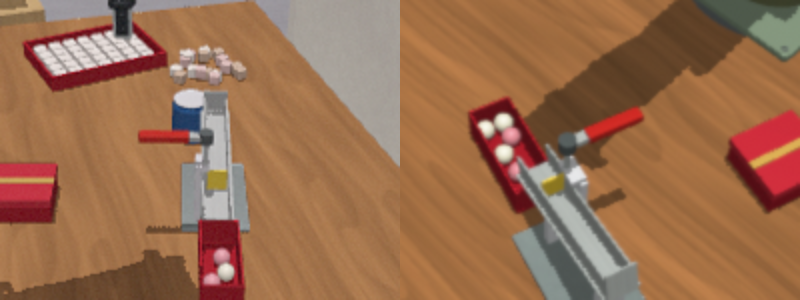

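```bash
python3 -c "
from h import *
r.wait(.3); print(r.state()['contact_force']); r.finish_job()"
```

```text
[ 0.26006157 -0.37233331  0.03989043]
the job is handed in; nothing more can be done
```

The job is done and handed in at about 34 s of the 72 s allowed; no verdict was reported.

**What I did:**
- I carried the tray under the spout, so it reaches from about 20 mm behind the lip to 130 mm past it.
- I gripped the handle and turned it to the open stop. The tool angle read 1.55 rad, and it stopped on force there.
- I then turned it back to the closed stop and moved the arm clear.
- I let go of the handle once before turning it, to re-grip with the wrist half a turn round, because the first grip would have run the last joint to its limit.

**Last checks:**
- **Sweets:** all five (three white, two pink) show in the tray, and the channel is empty.
- **Tray:** it stands flat, with its rim at 48 mm and its position unchanged.
- **Handle:** the tool angle at the closed stop was 0.02 rad, with about 8 N pushing against the stop. The two cameras disagreed slightly, at -0.05 and 0.07 rad, but both are under the 0.12 limit.
- **Jar, gift box and tin:** none was touched as far as I could tell. The gift box and tin look unmoved in the last pictures. I did not re-measure any of them, and the jar was outside the last crops I viewed.

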